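# Pin the swing leaf into its hinge fork

## Robot

A 6-joint arm with a two-finger parallel gripper is mounted at the origin on a cart in front of the work surface, level with it; the furniture and walls round the work are solid. World frame = base frame: x ahead of the robot, y to its left, z up, the work surface at z = 0. Lengths are in mm, angles in rad, forces in N, time in s.
With the tool pointing down it reaches from about 250 to 775 mm from the base axis. Payload 4 kg.
Tool frame: the origin (TCP) lies midway between the tips of the shut fingers; the grasp point (between the pads) lies 19 mm behind it; y points along the fingers, x is the direction in which the jaws open and shut, and the axes are right-handed (so a half turn about y gives the same grasp; the last joint's range is limited). The gripper opens to 85 mm and grips with 20 to 120 N. Pads are 22 mm wide; open, the fingers measure 114 mm over their backs; the gripper's body (76 mm by 85 mm) begins 54 mm behind the grasp point. The pads swing forward as they close: fully open they stand 13 mm farther back than shut.
Start: joints at [-1.293, 0.087, 1.371, -0, 1.684, -0.103], TCP at [204.413, -510.62, 231.341] pointing down, gripper open.
Joint ranges: [-3.1, 3.1], [-0.76, 2.03], [0.27, 2.55], [-1.08, 4.22], [0.17, 2.65], [-2.57, 2.57]. Speed limits (rad/s): [2.79, 2.79, 3.14, 3.14, 3.14, 3.14].

## Interface

Orientations are given as a unit quaternion [x, y, z, w].
In Python, from station import * gives the robot as it stands.
- The arm moves only by the shell command python3 -m pendant 'ROWS' [OPENING] [FORCE]. ROWS is JSON, a list of rows, each a list of 2 entries, a list of its own where there are three numbers: the shift along the tool's x, y, z in m, then the turn about the tool's y in rad. A call has 1 to 10 rows; each row shifts and turns the commanded pose from where the row before left it, along the tool's axes as they then stand; what a row does not reach is not made up. A row lasts 1/12 s, in which the tool goes at most 41.7 mm and 7.16 degrees, less where a joint would pass 70% of its speed; a pose out of reach is approached as far as the arm can. A call is refused whole if a number of a shift passes 0.0417 or a number of a turn 0.125, either way. A call with a gripper value outside its range is refused whole. OPENING is the finger opening in m, from 0 to 0.0854, set as the call begins (- or left out, the last holds). The fingers move at their own pace and stop on an object; FORCE is the grip in N (left out, the last holds). Time passes only in rows, so rows that do not move let the fingers close. It gives the time, the measured TCP pose, the force and the opening at its end, in the units of the state.
- state(): the state, without advancing time (a new reading comes with each control period).
- get_image(name): name is "scene" or "side" or "wrist"; returns a dict with "image" (420x560x3 uint8, red, green, blue), "fx", "fy", "cx", "cy" (pixels), "R" (3x3) and "t" (3): a world point X has camera coordinates R X + t. Camera axes: x right, y down, z forward; pixel columns grow to the right and rows downward; lengths in mm; the calibration is good to about 2 mm. The wrist camera is an equidistant fisheye: a pixel r from the principal point sees the ray r / f radians off the axis. A picture is of the moment at which its call begins. There is no depth.
- job_done(): hands the job in, once; it reports no verdict.
Trained networks look in a picture, given as the dict that the camera call returned (one of the last four; its "shot" number tells which), for a name from the list of things; names that differ only in an ending like _2 or _b are one class to them, and where a whole thing is asked for, a point or a joint stands for the part that bears it (a point fixed in the world has none). Each returns a list of dicts, best first, with "p" (0 to 1); they miss things now and then, are a little off and sometimes report something else, mostly with a low value. They report only what shows in the picture. A call takes as long as a camera call.
- silhouettes(picture, target): "region" (420x560 bool, what is visible of it) and "centre" ([column, row] in pixels, amid what is visible of it).
- spot_point(picture, target): "centre" ([column, row] in pixels: a listed point, or the origin of a listed thing).
The state is a dict: "time_s": time; "joint_pos": joint angles; "dq": joint speeds; "joint_efforts": joint torques, N m; "tcp_pos": TCP position; "eef_rot": TCP orientation; "contact_force": force on the tool from outside, world axes, zero at the start; "torque": the same for the moment, N m; "width": finger opening in mm.
Only numpy, scipy, OpenCV 4.12 (cv2) and the standard library are available. Lean on these libraries where they do the work, as an engineer would, in place of code of your own. Each camera call takes 0.05 s, during which the arm holds its last target.

## Task

Join the two halves of the drill jig: slide the loose leaf along the deck until its round eye is stopped in the hinge fork, then take the hinge pin from its wooden block, ease it down through fork and eye and press its collar home on the brass bush, firmly with about 18 N, before you let go. The fork may stand a few millimetres off, so let the pin follow the bore by feel, and never push leaf or pin with more than 35 N; leave the other tools where they are.

Things in the scene. Friction and masses are not known exactly. Their poses are not given: they have to be found in the camera images.
- jig: Fixed drill jig: board 285x120x12 mm, grey deck on it (84 mm wide, x = -150 to +45 mm, top 45 mm above the worktop), blue hinge fork at its +x end. Origin on the worktop under the deck's centre line; x runs along the deck to the fork, z up. Fork: 2 plates 72 mm square, upper one 14 mm thick, top 76.5 mm above the worktop; vertical 14 mm bore through both, ending 15 mm above it.
- jig_bore (a point): Nominal bore axis (x = 80 mm on the jig) at the fork's top, 76 mm above the worktop. The real bore, with all the fork, stands up to 3 mm away along the jig's x and y, each way, new each time, not measured; it does not yield. A brass bush (34 mm wide, 17 mm hole) round the bore's mouth is the collar's seat, screwed to an unmeasured height: its top is 78 to 87 mm above the worktop.
- jig_mouth (a point): Nominal mouth of the fork's slot at deck height (x = 48 mm on the jig, 32 mm before the bore axis). The slot is 18 mm high and opens to the jig's -x with a flared mouth; inside, cheeks leave the eye 2 mm of side play each way and a brass stop screw halts it 0 to 1.5 mm past the bore line (not measured). The pin's tapered nose then draws the eye into line.
- leaf: Loose half, 0.3 to 0.6 kg: aluminium bar 34 mm wide, 14 mm thick, flat on the deck; steel ring (eye, 44 mm outside, 14 mm bore) at its front; round black grip post 100 mm behind the eye. Origin: centre of the eye, underside; x from post to eye, z up. Pushed along the deck, it is home when the eye touches the stop. It can turn about its post in the grip.
- leaf_eye (a point): Centre of the eye's bore, on the eye's top face (14 mm above the leaf's underside).
- leaf_post (a point): On the axis of the leaf's grip post (20 mm diameter), 45 mm above the leaf's underside; the post reaches from 14 to 67 mm.
- hinge_pin: Hinge pin upright in its block, about 0.12 kg: steel shank 12 mm diameter, 63 mm long below the collar, last 14 mm tapering to a 4 mm tip; collar 30 mm diameter, 4 mm thick; red round grip above it, 24 mm diameter, 36 mm tall. Origin: centre of the collar's underside, z up. Seated, the collar rests on the bush, its underside 33 to 42 mm above the leaf's underside.
- pin_tip (a point): Centre of the pin's tip, 63 mm below the collar's underside.
- pin_grip (a point): On the pin's axis, 23 mm above the collar's underside, at the middle of the red grip.
- pin_block: Fixed wooden block 70 x 70 x 68 mm with a vertical hole (14.5 mm) in which the pin stands, collar on its top. Origin: centre of its underside.
- sanding_block: Bystander: black and grey sanding block 110 x 58 x 30 mm, origin centre of underside.
- tape_measure: Bystander: orange tape measure 32 x 93 x 64 mm, origin centre of underside.
- pliers_1: Bystander: red-handled pliers 185 x 36 x 14 mm, origin centre of underside.
- driver_2: Bystander: red and black screwdriver 160 x 25 x 23 mm, origin centre of underside.

How it is judged:
By the outcome, as a careful person would: the job done as asked, in the order asked, and still so for the second after the job is handed in, with the robot touching nothing.
It also fails if it takes over 72 s, if anything falls off the work surface, if the arm or the gripper's body presses on something with over 40 N, if the wrist force passes 120 N, or if a joint passes its speed limit or range.

## Working session

There is one attempt and no reset: what is moved stays moved. The work goes in short steps, Python scripts to look and compute and a shell command to move; the robot and the scene stay as the last step left them, time stands still between calls to the robot, and variables do not carry over. Pictures are saved under pics/ and viewed, and the job is handed in when it is done.

```bash
ls; mkdir -p pics; cat > h.py <<'E'
from station import *
import numpy as np, cv2
def shot(n,fn):
    p=get_image(n); cv2.imwrite('pics/'+fn,cv2.cvtColor(p['image'],cv2.COLOR_RGB2BGR)); return p
def ray(p,c,fish=False):
    K=np.array([[p['fx'],0,p['cx']],[0,p['fy'],p['cy']],[0,0,1]])
    a=(c[0]-p['cx'])/p['fx'];b=(c[1]-p['cy'])/p['fy']
    if fish:
        th=np.hypot(a,b); s=np.sin(th)/max(th,1e-9); d=np.array([a*s,b*s,np.cos(th)])
    else: d=np.array([a,b,1.])
    R=np.array(p['R']);t=np.array(p['t'])
    d=R.T@d; return -R.T@t,d/np.linalg.norm(d)
def atz(p,c,z,fish=False):
    o,d=ray(p,c,fish); return o+d*(z-o[2])/d[2]
def tri(rs):
    A=np.zeros((3,3));b=np.zeros(3)
    for o,d in rs:
        M=np.eye(3)-np.outer(d,d);A+=M;b+=M@o
    x=np.linalg.solve(A,b)
    return x,[np.linalg.norm((np.eye(3)-np.outer(d,d))@(x-o)) for o,d in rs]
E
python3 - <<'E'
from h import *
np.set_printoptions(precision=1,suppress=True)
P={n:shot(n,n+'0.png') for n in('scene','side','wrist')}
print(state())
T=['jig','jig_bore','jig_mouth','leaf','leaf_eye','leaf_post','hinge_pin','pin_tip','pin_grip','pin_block','sanding_block','tape_measure','pliers_1','driver_2']
for t in T:
    rs=[]
    for n in P:
        r=spot_point(P[n],t)
        if r:
            print(t,n,[(np.round(q['centre'],1),round(q['p'],2)) for q in r[:2]])
            if r[0]['p']>.4: rs.append(ray(P[n],r[0]['centre'],n=='wrist'))
    if len(rs)>1: print('   ',*tri(rs))
E
```

```text
pics
{'time_s': 0.15, 'joint_pos': array([-1.3,  0.1,  1.4, -0. ,  1.7, -0.1]), 'dq': array([-0., -0., -0.,  0.,  0.,  0.]), 'joint_efforts': array([  0. , -35.2, -31.4,  -0. ,   0. ,  -0. ]), 'tcp_pos': array([ 204.3, -510.2,  230.4]), 'eef_rot': array([-0.6,  0.4, -0.4,  0.6]), 'contact_force': array([-0.6, -0.8, -0.4]), 'torque': array([ 0., -0., -0.]), 'width': 85.494491102845}
jig scene [(array([255.8, 218.9]), 0.47)]
jig side [(array([252.8, 246.2]), 0.68)]
    [ 670.6  -84.6 -171.1] [np.float64(39.487248762837034), np.float64(39.48724876283706)]
jig_bore scene [(array([232. , 269.7]), 0.75)]
jig_bore side [(array([234.9, 233.1]), 0.64), (array([254.5, 232.3]), 0.18)]
    [491.3 267.6  81.4] [np.float64(2.8061498251673336), np.float64(2.8061498251673496)]
jig_mouth scene [(array([239.4, 271.2]), 0.9)]
jig_mouth side [(array([243.3, 240.4]), 0.96)]
jig_mouth wrist [(array([268.7,  10.2]), 0.71)]
    [ 686.8 -202.2 -390.7] [np.float64(146.86831781534917), np.float64(215.02665998954913), np.float64(253.10152046403485)]
leaf scene [(array([246.4, 252.7]), 0.94)]
leaf side [(array([
[... 1459 characters left out ...]
(12.95563950155787)]
tape_measure scene [(array([366.2, 155.6]), 0.85), (array([245.2, 267.3]), 0.71)]
tape_measure wrist [(array([269.4,  11.3]), 0.92)]
    [ 379.2 -431.7   -3.6] [np.float64(0.3245716372729927), np.float64(0.3245716372730726)]
pliers_1 scene [(array([305.5, 272.4]), 0.67), (array([236.2, 268.9]), 0.19)]
pliers_1 side [(array([300.3, 251.5]), 0.46), (array([265.8, 211.2]), 0.37)]
    [341.4 130.1   2.9] [np.float64(5.034895395824095), np.float64(5.034895395824183)]
driver_2 scene [(array([137.7, 338.7]), 0.82)]
driver_2 side [(array([237.3, 236.3]), 0.63), (array([138.5, 281.7]), 0.61)]
    [378.2 555.1 255.8] [np.float64(117.44239323870408), np.float64(117.44239323870413)]
```

```bash
python3 - <<'E'
import cv2
a=cv2.imread('pics/scene0.png');b=cv2.imread('pics/side0.png')
cv2.imwrite('pics/sceneZ.png',cv2.resize(a[110:370,100:400],(800,693)[:2] and (690,598),interpolation=cv2.INTER_CUBIC))
cv2.imwrite('pics/sideZ.png',cv2.resize(b[140:320,110:370],(800,554),interpolation=cv2.INTER_CUBIC))
E
```

```text
(no output)
```

View pics/sceneZ.png

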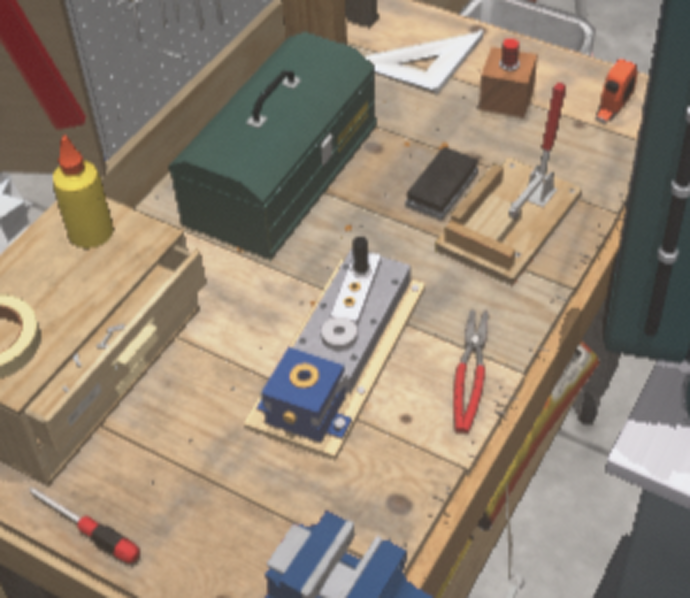

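View pics/sideZ.png

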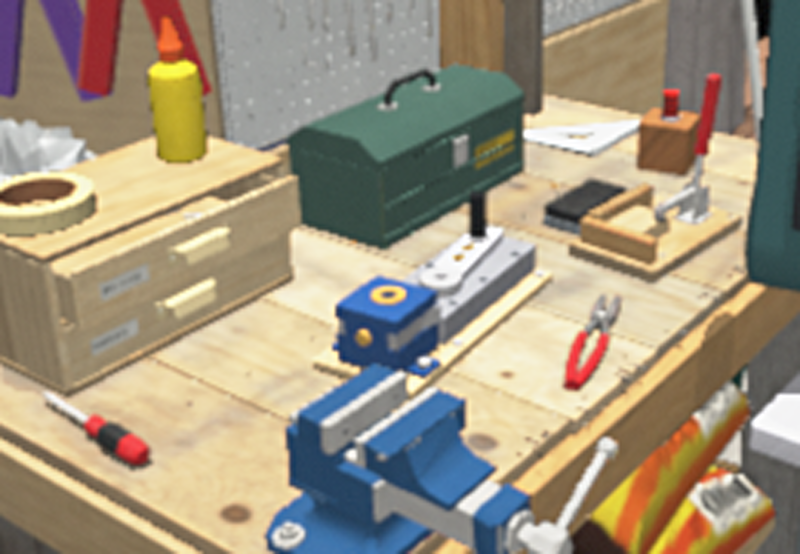

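View pics/wrist0.png

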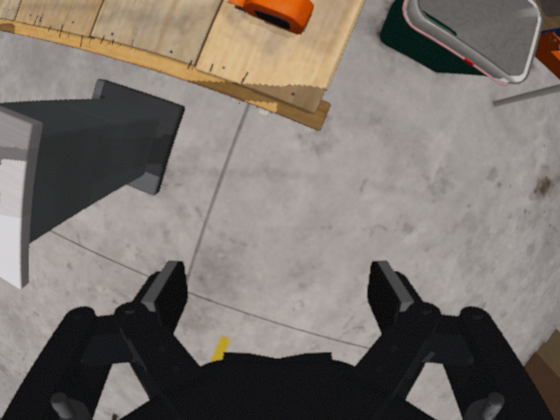

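The scene and side pictures show the jig with its fork at about (232,270) in scene. The post is at (255,219), and the pin in its block is at (317,140). Next I'll move up and over the jig for a close look.

```bash
cat >> h.py <<'E'
from scipy.spatial.transform import Rotation as Ro
def axes(s): return Ro.from_quat(s['eef_rot']).as_matrix()
def rows(target,yaw_of_x=None):
    s=state();A=axes(s);d=np.array(target)-s['tcp_pos']
    print('tcp',np.round(s['tcp_pos'],1),'xaxis yaw',round(float(np.arctan2(A[1,0],A[0,0])),4),'shift tool mm',np.round(A.T@d,1),'dist',round(float(np.linalg.norm(d)),1),'t',round(s['time_s'],2),'F',np.round(s['contact_force'],1),'w',round(s['width'],1))
E
python3 - <<'E'
from h import *
np.set_printoptions(precision=3,suppress=True)
s=state();A=axes(s);print(A)
p=get_image('wrist');R=np.array(p['R']);t=np.array(p['t']);o=-R.T@t
print('cam',o,'in tool',A.T@(o-s['tcp_pos']),'fwd tool',A.T@R[2],'right tool',A.T@R[0],p['fx'],p['cx'],p['cy'])
rows([420,120,300])
p=shot('scene','s1.png');q=shot('side','d1.png')
for t,z in(('leaf_eye',59),('leaf_post',90),('jig_bore',76),('pin_grip',91)):
  for n,P in(('scene',p),('side',q)):
    for r in spot_point(P,t)[:2]: print(t,n,round(r['p'],2),atz(P,r['centre'],z))
E
```

```text
[[ 0.372  0.     0.928]
 [-0.928 -0.     0.372]
 [ 0.    -1.     0.   ]]
cam [ 276.502 -483.545  374.01 ] in tool [   1.664 -142.662   76.998] fwd tool [-0.001  0.955 -0.297] right tool [ 1.     0.001 -0.   ] 325.19226210127806 277.0680905372321 205.48179122373674
tcp [ 204.4 -510.6  231.4] xaxis yaw -1.19 shift tool mm [-505.3  -68.7  434.5] dist 670.0 t 2.3 F [-0.2 -0.  -0.1] w 85.5
leaf_eye scene 0.56 [495.112 187.577  59.   ]
leaf_eye side 0.68 [500.751 185.237  59.   ]
leaf_post scene 0.85 [518.325  87.776  90.   ]
leaf_post scene 0.42 [ 485.682 -261.771   90.   ]
leaf_post side 0.66 [522.328  73.428  90.   ]
jig_bore scene 0.87 [493.602 271.547  76.   ]
jig_bore side 0.91 [493.939 274.105  76.   ]
pin_grip scene 0.42 [ 538.034 -350.68    91.   ]
pin_grip side 0.37 [ 507.775 -330.65    91.   ]
```

```bash
R='see below'; python3 -m pendant '[[[-0.0255,-0.008,0.0251],0],[[-0.0255,-0.008,0.0251],0],[[-0.0255,-0.008,0.0251],0],[[-0.0255,-0.008,0.0251],0],[[-0.0255,-0.008,0.0251],0],[[-0.0255,-0.008,0.0251],0],[[-0.0255,-0.008,0.0251],0],[[-0.0255,-0.008,0.0251],0],[[-0.0255,0,0.0251],0],[[-0.0255,0,0.0251],0]]' 0.05 40 && python3 -m pendant '[[[-0.0255,0,0.0251],0],[[-0.0255,0,0.0251],0],[[-0.0255,0,0.0251],0],[[-0.0255,0,0.0251],0],[[-0.0255,0,0.0251],0],[[-0.0255,0,0.0251],0],[[-0.0255,0,0.0251],0],[[-0.0255,0,0.0251],0],[[-0.0255,0,0.0251],0],[[-0.0255,0,0.0251],0]]' && python3 -m pendant '[[[0,0,0],0],[[0,0,0],0]]'
python3 - <<'E'
from h import *
np.set_printoptions(precision=1,suppress=True)
print(state()['joint_pos'])
p=shot('wrist','w1.png'); print(p['shot'])
rows([480,150,300])
for t,z in(('leaf_eye',59),('leaf_post',90),('jig_bore',76),('jig_mouth',45),('leaf',45),('jig',0)):
    for r in spot_point(p,t)[:3]: print(t,round(r['p'],2),r['centre'],atz(p,r['centre'],z,True))
E
```

```text
time_s: 3.63
tcp_pos: [343.1, -179.1, 296.4]
eef_rot: [0.586, -0.396, 0.397, -0.585]
contact_force: [0.4, -0.3, -0.3]
width: 50.0
time_s: 4.47
tcp_pos: [481.2, 151.4, 295.4]
eef_rot: [-0.586, 0.396, -0.396, 0.586]
contact_force: [0.1, -0.3, 0.5]
width: 50.0
time_s: 4.63
tcp_pos: [480.9, 150.7, 294.5]
eef_rot: [0.587, -0.396, 0.395, -0.586]
contact_force: [-0.1, -1.1, -1.2]
width: 50.0
[ 0.2 -0.   1.4 -0.   1.8  1.4]
7
tcp [480.8 149.6 294.9] xaxis yaw -1.1887 shift tool mm [-0.6 -5.1 -0.6] dist 5.1 t 4.68 F [ 0.3 -0.4 -0.4] w 50.2
leaf_eye 0.97 [256.6, 151.6] [495.8 181.   59. ]
leaf_post 0.89 [345.1, 170.1] [518.4  83.5  90. ]
leaf_post 0.32 [183.3, 132.8] [491.2 263.7  90. ]
jig_bore 0.68 [185.3, 131.5] [490.9 265.4  76. ]
jig_mouth 0.84 [214.4, 132.8] [496.7 237.6  45. ]
jig_mouth 0.18 [259.3, 252.7] [369.4 129.7  45. ]
leaf 0.75 [257.2, 150.6] [495.1 180.9  45. ]
leaf 0.66 [509.6, 319.5] [ 394.8 -358.4   45. ]
jig 0.62 [256.3, 140.6] [500.7 187.3   0. ]
```

View pics/w1.png

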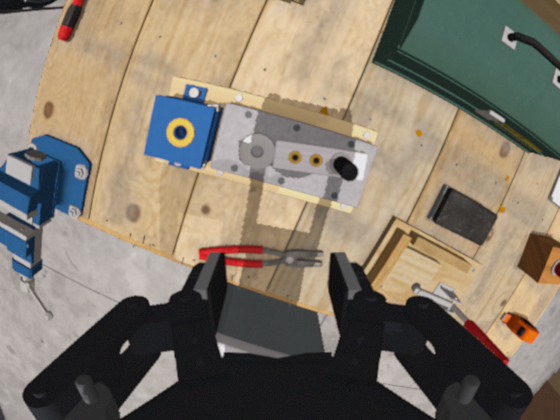

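The wrist view shows the fork's bush ring at about (181,131), the eye at (257,151) and the post top at (348,168). Next I'll measure the jig direction from the board and deck edges.

```bash
python3 - <<'E'
import cv2
a=cv2.imread('pics/w1.png')
cv2.imwrite('pics/w1z.png',cv2.resize(a[65:225,130:390],(790,486),interpolation=cv2.INTER_CUBIC))
E
```

```text
(no output)
```

View pics/w1z.png

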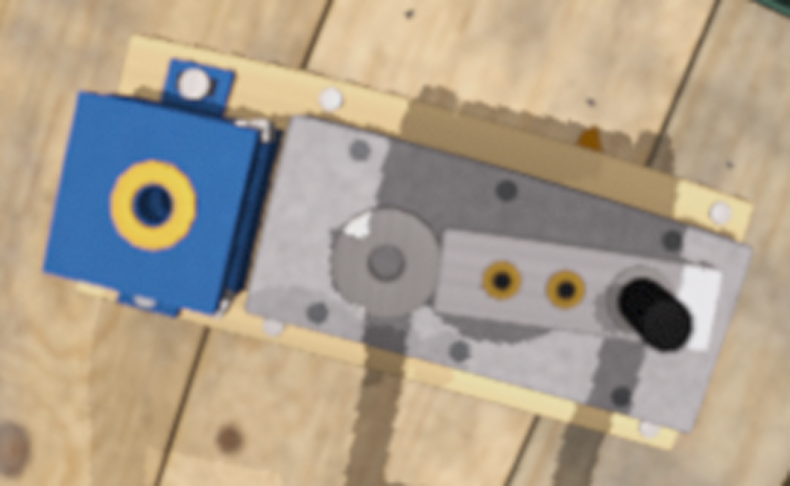

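```bash
python3 - <<'E'
from h import *
np.set_printoptions(precision=1,suppress=True)
p=get_image('wrist')
f=lambda u,v,z: atz(p,(130+u/3.038,65+v/3.0375),z,True)[:2]
D=[f(*c,45) for c in((300,115),(750,245),(692,432),(247,312))]
print('deck',*D)
ya=lambda a,b: np.arctan2(*(b-a)[::-1])
print(ya(D[1],D[0]),ya(D[2],D[3]), np.linalg.norm(D[0]-D[1]),np.linalg.norm(D[0]-D[3]))
B=[f(*c,12) for c in((135,36),(752,203),(672,450))]
print('board',*B,ya(B[1],B[0]),np.linalg.norm(B[0]-B[1]),np.linalg.norm(B[1]-B[2]))
F=[f(*c,76.5) for c in((80,92),(258,125),(215,314),(44,270))]
print('fork',*F,np.mean(F,0),ya(F[1],F[0]),ya(F[2],F[3]),[np.linalg.norm(F[i]-F[i-1]) for i in range(4)])
for z in(78,82,87): print('bush',z,f(153,204,z))
print('eye',f(386,262,59),'posttop',f(665,325,112),'screw',f(502,280,59),f(567,288,59))
d=[(D[0]+D[3])/2,(D[1]+D[2])/2];print(d,ya(d[1],d[0]))
E
```

```text
deck [537.8 231.8] [558.3  43.4] [476.   32.3] [455.  224.6]
1.67948343180654 1.679604317225387 189.45459811604246 83.0851708777084
board [545.6 319. ] [576.3  39.4] [458.1  25.4] 1.6802452650312398 281.31332587388414 119.03852924077069
fork [520.1 311. ] [530.3 240.6] [457.7 232.1] [450.  303.4] [489.5 271.8] 1.7139356495154678 1.6782375457198768 [np.float64(70.54286123401162), np.float64(71.0994292098589), np.float64(73.08375822338444), np.float64(71.75838934495562)]
bush 78 [489.4 268.2]
bush 82 [490.1 267.2]
bush 87 [491.  265.9]
eye [496.8 178.4] posttop [520.2  82.1] screw [506.8 134.1] [513.5 109.3]
[array([496.4, 228.2]), array([517.2,  37.9])] 1.6795444998058728
```

```bash
python3 - <<'E'
from h import *
np.set_printoptions(precision=1,suppress=True)
p=get_image('wrist')
for c in((375,65),(450,118),(555,158),(400,8)):
  print(c,*[atz(p,c,z,True)[:2] for z in(0,80,130)])
rows([519.7,82.3,180])
s=state();print(s['joint_pos'].round(2),s['time_s'])
E
```

```text
(375, 65) [661.3  75.7] [641.5  93.9] [629.1 105.3]
(450, 118) [645.3 -60.6] [628.4 -17.6] [617.8   9.4]
(555, 158) [ 695.7 -307.9] [ 669.7 -219.7] [ 653.4 -164.6]
(400, 8) [758.1  72.7] [720.6  91.4] [697.2 103.1]
tcp [480.8 148.7 295.7] xaxis yaw -1.1914 shift tool mm [ 76.  115.7  11.4] dist 138.9 t 5.08 F [-0.1  0.5  1.2] w 50.1
[ 0.2 -0.   1.4 -0.   1.8  1.4] 5.0833
```

```bash
python3 -m pendant '[[[0.0152,0.023,0.0023],0],[[0.0152,0.023,0.0023],0],[[0.0152,0.023,0.0023],0],[[0.0152,0.023,0.0023],0],[[0.0152,0.023,0.0023],0],[[0,0,0],0.078],[[0,0,0],0.077],[[0,0,0],0]]'
python3 - <<'E'
from h import *
np.set_printoptions(precision=1,suppress=True)
p=shot('wrist','w2.png')
rows([519.7,82.3,70])
for t,z in(('leaf_eye',59),('leaf_post',90),('jig_bore',76)):
    for r in spot_point(p,t)[:2]: print(t,round(r['p'],2),r['centre'],atz(p,r['centre'],z,True))
E
```

```text
time_s: 5.75
tcp_pos: [519.6, 82.4, 179.6]
eef_rot: [0.553, -0.442, 0.441, -0.552]
contact_force: [-0.4, -0.2, 0.6]
width: 49.9
tcp [519.8  82.7 180.2] xaxis yaw -1.3443 shift tool mm [  0.3 110.2  -0.2] dist 110.2 t 5.8 F [-0.2  0.7 -0. ] w 49.8
leaf_eye 0.66 [160.6, 202.7] [495.  181.1  59. ]
leaf_post 0.81 [272.9, 209.8] [520.7  84.6  90. ]
jig_bore 0.93 [69.5, 192.4] [490.8 268.1  76. ]
jig_bore 0.44 [168.0, 197.5] [507.4 169.8  76. ]
```

View pics/w2.png

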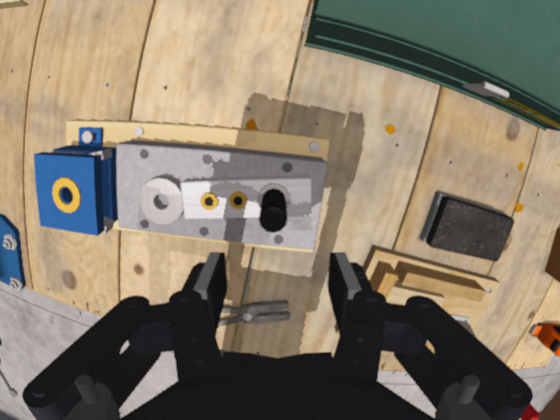

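The post is at (273,210), between the fingers as seen from above, so I'm descending to grip it.

```bash
python3 -m pendant '[[[-0.001,0.035,0],0],[[0,0.035,0],0],[[0,0.025,0],0],[[0,0.015,0],0],[[0,0,0],0]]' && python3 -m pendant '[[[0,0,0],0],[[0,0,0],0],[[0,0,0],0],[[0,0,0],0],[[0,0,0],0],[[0,0,0],0]]' 0.005 40
python3 - <<'E'
from h import *
shot('wrist','w3.png')
E
```

```text
time_s: 6.37
tcp_pos: [516.5, 84.1, 66.1]
eef_rot: [0.555, -0.442, 0.438, -0.551]
contact_force: [-1.0, -0.5, 0.0]
width: 49.9
time_s: 6.87
tcp_pos: [521.2, 84.4, 72.6]
eef_rot: [-0.552, 0.439, -0.442, 0.554]
contact_force: [-0.3, 1.9, 6.4]
width: 18.7
```

View pics/w3.png

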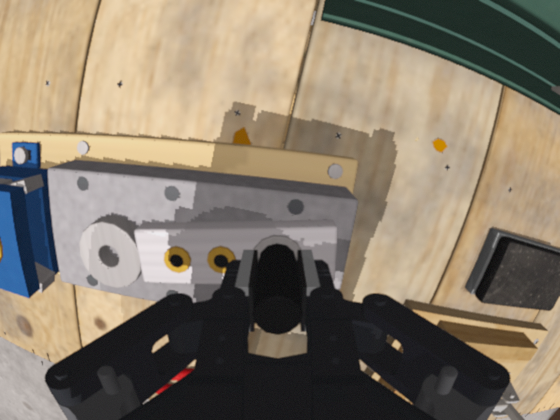

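```bash
python3 -m pendant '[[[0,0,0],0],[[0,0,0],0],[[0,0,0],0]]'; python3 - <<'E'
from h import *
rows([520,84,71]); print(state()['torque'])
E
```

```text
time_s: 7.17
tcp_pos: [521.2, 84.4, 72.7]
eef_rot: [-0.552, 0.439, -0.442, 0.554]
contact_force: [-0.5, 1.6, 6.2]
width: 18.7
tcp [521.2  84.4  72.7] xaxis yaw -1.3448 shift tool mm [ 0.1  1.7 -1.2] dist 2.1 t 7.17 F [-0.5  1.6  6.2] w 18.7
[0.16793982 0.03115579 0.05845948]
```

```bash
python3 -m pendant '[[[0,-0.0022,0],0],[[-0.0021,0,-0.0016],0.02],[[-0.0021,0,-0.0016],0.02],[[-0.0021,0,-0.0016],0.02],[[-0.0021,0,-0.0016],0.02],[[-0.0021,0,-0.0016],0.02],[[-0.0021,0,-0.0016],0.018],[[0,0,0],0]]'; python3 - <<'E'
from h import *
np.set_printoptions(precision=1,suppress=True)
rows([508.5,100,71]); print(state()['torque'])
p=shot('wrist','w4.png')
for t,z in(('leaf_eye',59),('jig_bore',76),('leaf_post',90)):
    for r in spot_point(p,t)[:2]: print(t,round(r['p'],2),r['centre'],atz(p,r['centre'],z,True))
E
```

```text
time_s: 7.83
tcp_pos: [507.7, 95.2, 72.7]
eef_rot: [-0.526, 0.473, -0.473, 0.526]
contact_force: [0.5, -1.2, 2.0]
width: 19.1
tcp [507.7  95.2  72.7] xaxis yaw -1.4638 shift tool mm [-4.7  1.7  1.3] dist 5.1 t 7.83 F [ 0.5 -1.2  2. ] w 19.1
[-0.1 -0.1 -0.1]
leaf_eye 0.95 [108.3, 258.3] [493.2 193.2  59. ]
jig_bore 0.62 [2.6, 255.3] [489.2 270.7  76. ]
leaf_post 0.64 [275.4, 287.7] [507.6  94.8  90. ]
```

View pics/w4.png

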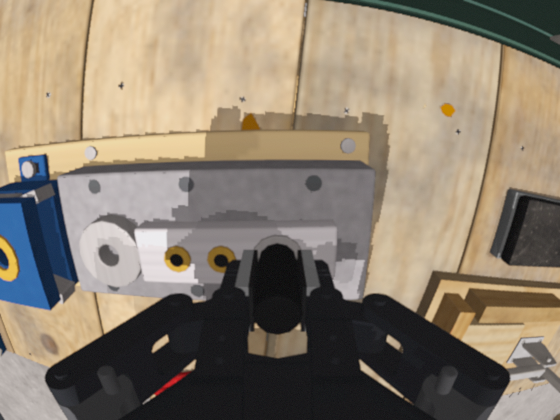

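```bash
python3 - <<'E'
from h import *
np.set_printoptions(precision=1,suppress=True)
p=get_image('wrist')
g=cv2.cvtColor(p['image'],cv2.COLOR_RGB2BGR)
cv2.imwrite('pics/w4z.png',cv2.resize(g[140:310,0:260],(795,520),interpolation=cv2.INTER_CUBIC))
E
```

```text
(no output)
```

View pics/w4z.png

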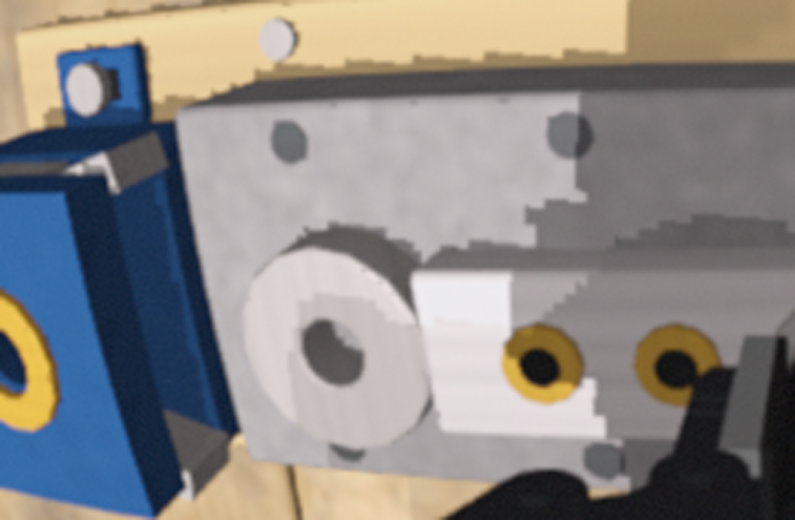

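```bash
python3 - <<'E'
from h import *
np.set_printoptions(precision=1,suppress=True)
p=get_image('wrist')
f=lambda u,v,z: atz(p,(u/3.058,140+v/3.058),z,True)[:2]
print('deck front',f(178,113,45),f(252,458,45),(f(178,113,45)+f(252,458,45))/2)
print('screws',f(289,141,45),f(569,134,45),f(605,460,45),(f(569,134,45)+f(605,460,45))/2)
print('fork rear edge',f(67,190,76.5),f(155,515,76.5),(f(67,190,76.5)+f(155,515,76.5))/2)
print('eye',f(335,352,59),'eye ext',f(243,340,59),f(432,370,59),f(335,243,59),f(350,448,59))
print('leafscrew',f(542,367,59),f(677,369,59))
print('bush', f(8,360,80))
rows([508,100,72])
E
```

```text
deck front [536.  236.3] [455.  227.4] [495.5 231.9]
screws [532.5 207.6] [539.2 148.1] [471.4 140.1] [505.3 144.1]
fork rear edge [528.3 241.9] [457.6 234.6] [493.  238.2]
eye [495.4 192.1] eye ext [494.3 214.3] [495.  171.1] [518.2 190. ] [473.6 191.4]
leafscrew [499.  148.9] [502.1 123.9]
bush [490.  266.5]
tcp [507.8  95.2  72.7] xaxis yaw -1.4629 shift tool mm [-4.7  0.7  0.7] dist 4.8 t 8.13 F [-1.4  0.4  3.2] w 18.9
```

```bash
python3 -m pendant '[[[0,0,0.001],0.012],[[-0.004,0,0],0],[[-0.004,0,0],0],[[-0.004,0,0],0],[[-0.004,0,0],0],[[-0.004,0,0],0],[[-0.003,0,0],0],[[-0.003,0,0],0]]';  python3 -m pendant '[[[-0.003,0,0],0],[[-0.003,0,0],0],[[-0.003,0,0],0],[[-0.001,0,0],0]]'; python3 - <<'E'
from h import *
np.set_printoptions(precision=1,suppress=True)
rows([508,170,72])
p=shot('wrist','w5.png')
E
```

```text
time_s: 8.8
tcp_pos: [506.7, 121.0, 72.7]
eef_rot: [-0.523, 0.475, -0.476, 0.523]
contact_force: [0.6, -4.1, 4.2]
width: 19.3
time_s: 9.13
tcp_pos: [505.6, 131.1, 72.7]
eef_rot: [-0.523, 0.475, -0.476, 0.524]
contact_force: [0.1, -4.0, 3.9]
width: 19.3
tcp [505.6 131.1  72.7] xaxis yaw -1.4746 shift tool mm [-38.4   0.7   6.1] dist 38.9 t 9.13 F [ 0.1 -4.   3.9] w 19.3
```

View pics/w5.png

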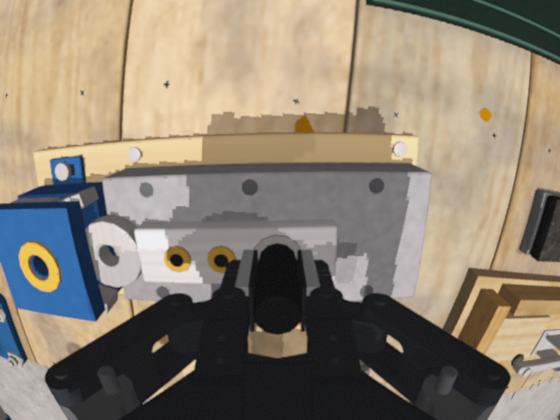

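The eye is entering the fork mouth at (110,250). Sliding friction is about 4 N and there is no jam.

```bash
python3 -m pendant '[[[-0.003,0,0],0],[[-0.003,0,0],0],[[-0.003,0,0],0],[[-0.002,0,0],0]]';  python3 -m pendant '[[[-0.003,0,0],0],[[-0.003,0,0],0],[[-0.003,0,0],0],[[-0.002,0,0],0]]';python3 -m pendant '[[[-0.003,0,0],0],[[-0.003,0,0],0],[[-0.002,0,0],0],[[-0.002,0,0],0]]'; python3 - <<'E'
from h import *
rows([508,170,72])
E
```

```text
time_s: 9.52
tcp_pos: [504.5, 142.0, 72.7]
eef_rot: [-0.523, 0.475, -0.476, 0.523]
contact_force: [-0.0, -3.9, 6.0]
width: 19.1
time_s: 9.85
tcp_pos: [503.5, 152.9, 72.7]
eef_rot: [0.523, -0.475, 0.476, -0.523]
contact_force: [0.9, -4.2, 5.0]
width: 19.0
time_s: 10.18
tcp_pos: [502.5, 162.8, 72.7]
eef_rot: [0.523, -0.475, 0.476, -0.523]
contact_force: [1.6, -4.5, 5.9]
width: 19.2
tcp [502.5 162.8  72.7] xaxis yaw -1.4749 shift tool mm [-6.7  0.7  6.2] dist 9.1 t 10.18 F [ 1.6 -4.5  5.9] w 19.2
```

```bash
python3 -m pendant '[[[-0.0015,0,0],0],[[-0.0015,0,0],0],[[-0.001,0,0],0]]';  python3 -m pendant '[[[-0.001,0,0],0],[[-0.001,0,0],0]]';python3 -m pendant '[[[-0.001,0,0],0],[[0,0,0],0]]';python3 -m pendant '[[[-0.001,0,0],0],[[0,0,0],0]]'
```

```text
time_s: 10.43
tcp_pos: [502.1, 166.7, 72.6]
eef_rot: [0.523, -0.475, 0.476, -0.523]
contact_force: [0.7, -5.2, 5.1]
width: 18.8
time_s: 10.6
tcp_pos: [501.9, 168.6, 72.7]
eef_rot: [0.523, -0.475, 0.476, -0.523]
contact_force: [0.6, -5.6, 5.2]
width: 18.9
time_s: 10.77
tcp_pos: [501.8, 169.8, 72.6]
eef_rot: [-0.523, 0.475, -0.476, 0.523]
contact_force: [0.5, -4.6, 5.2]
width: 18.8
time_s: 10.93
tcp_pos: [501.7, 170.8, 72.7]
eef_rot: [-0.523, 0.475, -0.476, 0.523]
contact_force: [0.7, -4.2, 4.8]
width: 19.1
```

```bash
python3 -m pendant '[[[-0.001,0,0],0],[[0,0,0],0]]';  python3 -m pendant '[[[-0.001,0,0],0],[[0,0,0],0]]'; python3 -m pendant '[[[-0.001,0,0],0],[[0,0,0],0]]'
```

```text
time_s: 11.1
tcp_pos: [501.6, 171.7, 72.7]
eef_rot: [0.523, -0.475, 0.476, -0.523]
contact_force: [0.7, -4.9, 5.3]
width: 19.0
time_s: 11.27
tcp_pos: [501.5, 172.7, 72.7]
eef_rot: [0.523, -0.475, 0.476, -0.523]
contact_force: [-0.1, -3.2, 5.4]
width: 18.8
time_s: 11.43
tcp_pos: [501.4, 173.7, 72.6]
eef_rot: [0.523, -0.475, 0.476, -0.523]
contact_force: [0.1, -2.8, 5.8]
width: 18.9
```

```bash
python3 - <<'E'
from h import *
np.set_printoptions(precision=1,suppress=True)
p=shot('wrist','w6.png')
for t,z in(('jig_bore',76),('leaf_post',90)):
    for r in spot_point(p,t)[:2]: print(t,round(r['p'],2),r['centre'],atz(p,r['centre'],z,True))
E
```

```text
jig_bore 0.73 [101.4, 268.8] [490.5 267.3  76. ]
```

View pics/w6.png

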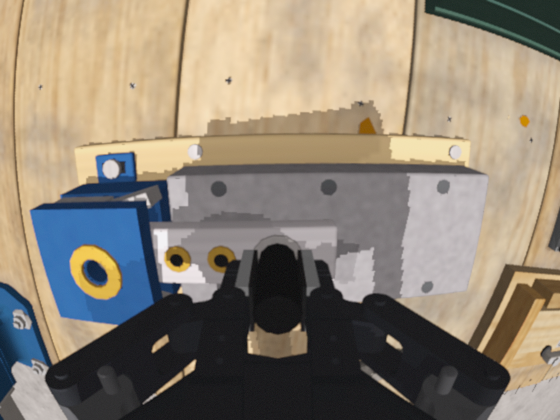

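```bash
python3 -m pendant '[[[-0.001,0,0],0],[[0,0,0],0]]';  python3 -m pendant '[[[-0.001,0,0],0],[[0,0,0],0]]'; python3 -m pendant '[[[-0.001,0,0],0],[[0,0,0],0]]'
```

```text
time_s: 11.75
tcp_pos: [501.4, 174.2, 72.6]
eef_rot: [0.524, -0.475, 0.476, -0.523]
contact_force: [0.3, -4.6, 5.7]
width: 18.9
time_s: 11.92
tcp_pos: [501.4, 174.2, 72.7]
eef_rot: [0.524, -0.475, 0.476, -0.523]
contact_force: [1.6, -7.1, 5.0]
width: 19.2
time_s: 12.08
tcp_pos: [501.4, 174.3, 72.7]
eef_rot: [0.524, -0.474, 0.477, -0.522]
contact_force: [1.6, -11.1, 5.7]
width: 18.9
```

```bash
python3 -m pendant '[[[-0.001,0,0],0],[[0,0,0],0]]';  python3 -m pendant '[[[0.0015,0,0],0],[[0.0015,0,0],0],[[0,0,0],0]]'; python3 -m pendant '[[[0,0,0],0],[[0,0,0],0],[[0,0,0],0],[[0,0,0],0]]' 0.045; python3 - <<'E'
from h import *
np.set_printoptions(precision=1,suppress=True)
p=shot('wrist','w7.png')
rows([501.4,174.3,72.7])
for t,z in(('jig_bore',76),('leaf_post',90)):
    for r in spot_point(p,t)[:2]: print(t,round(r['p'],2),r['centre'],atz(p,r['centre'],z,True))
E
```

```text
time_s: 12.25
tcp_pos: [501.5, 174.4, 72.8]
eef_rot: [0.525, -0.474, 0.477, -0.522]
contact_force: [2.1, -12.6, 7.2]
width: 19.1
time_s: 12.5
tcp_pos: [501.4, 174.2, 72.7]
eef_rot: [0.523, -0.475, 0.476, -0.523]
contact_force: [0.6, -4.8, 5.2]
width: 18.7
time_s: 12.83
tcp_pos: [500.4, 175.2, 71.5]
eef_rot: [0.524, -0.476, 0.475, -0.523]
contact_force: [-1.0, -0.4, 0.6]
width: 45.1
tcp [500.6 175.1  71.7] xaxis yaw -1.4745 shift tool mm [ 0.9 -1.   0.7] dist 1.5 t 12.88 F [-0.4 -1.1  0.1] w 45.3
jig_bore 0.61 [100.1, 271.3] [488.4 269.2  76. ]
leaf_post 0.79 [280.6, 285.7] [502.3 172.7  90. ]
```

View pics/w7.png

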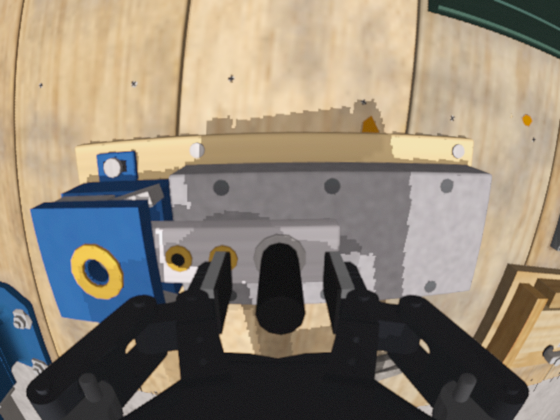

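```bash
python3 -m pendant '[[[0,-0.025,0],0],[[0,-0.035,0],0],[[-0.013,-0.025,-0.012],0],[[-0.02,-0.022,-0.017],0],[[-0.02,-0.022,-0.017],0],[[-0.02,-0.022,-0.017],0],[[-0.02,-0.005,-0.015],0],[[0,0,0],0],[[0,0,0],0]]'; python3 - <<'E'
from h import *
np.set_printoptions(precision=1,suppress=True)
p=shot('wrist','w8.png')
rows([413,262,230])
for t,z in(('jig_bore',76),('leaf_post',90)):
    for r in spot_point(p,t)[:2]: print(t,round(r['p'],2),r['centre'],atz(p,r['centre'],z,True))
c=spot_point(p,'jig_bore')[0]['centre'];u,v=int(c[0]),int(c[1])
g=cv2.cvtColor(p['image'],cv2.COLOR_RGB2BGR)
x0=max(0,u-65);y0=max(0,v-48);print(x0,y0)
cv2.imwrite('pics/w8z.png',cv2.resize(g[y0:y0+97,x0:x0+130],None,fx=6,fy=6,interpolation=cv2.INTER_CUBIC))
E
```

```text
time_s: 13.73
tcp_pos: [414.3, 260.6, 229.2]
eef_rot: [-0.523, 0.475, -0.475, 0.525]
contact_force: [-0.4, 0.5, -0.4]
width: 45.0
tcp [414.6 259.7 228.2] xaxis yaw -1.4739 shift tool mm [-2.4 -1.8 -1.3] dist 3.3 t 13.78 F [ 0.8 -0.7 -0. ] w 45.0
jig_bore 0.98 [275.8, 111.0] [488.4 268.   76. ]
leaf_post 0.72 [386.0, 111.4] [500.9 171.   90. ]
leaf_post 0.59 [270.3, 111.5] [487.7 272.6  90. ]
210 63
```

View pics/w8z.png

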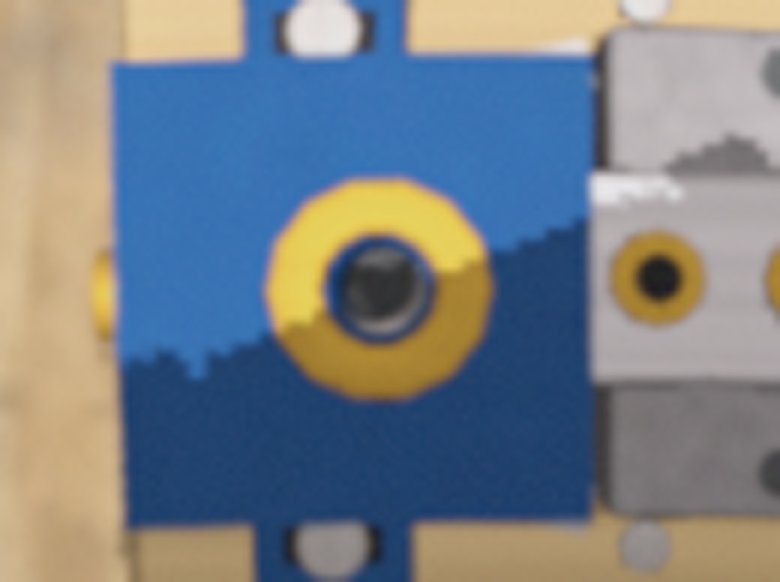

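View pics/w8.png

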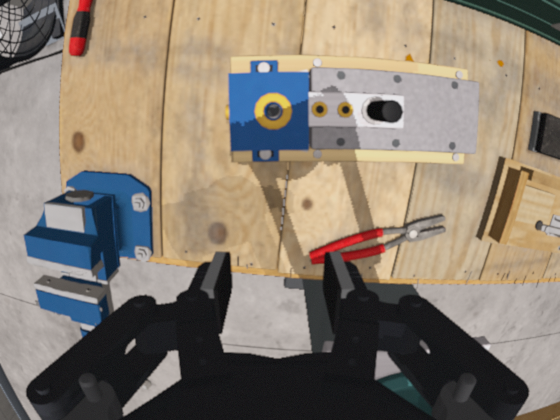

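Through the bush the eye's bore sits concentric with the fork bore at crop (379,288), so the leaf is home. Next is the precise bore location and the bush height.

```bash
python3 - <<'E'
from h import *
np.set_printoptions(precision=2,suppress=True)
p=get_image('wrist')
f=lambda u,v,z: atz(p,(210+u/6,63+v/6),z,True)[:2]
F=[f(*c,76.5) for c in((112,64),(590,55),(590,520),(128,525))]
print(F,np.mean(F,0),[np.linalg.norm(F[i]-F[i-1]) for i in range(4)])
for z in(76.5,78,82,87):
  print(z,'c',f(379,288,z),'bore',f(379,290,z),'w',np.linalg.norm(f(266,288,z)-f(492,288,z)),np.linalg.norm(f(379,177,z)-f(379,401,z)))
q=get_image('scene');r=spot_point(q,'jig_bore');print(r and [(i['p'],i['centre']) for i in r])
R=p['R'];print('cam',-np.array(R).T@np.array(p['t']))
rows([535,-355,300])
E
```

```text
[array([519.14, 310.68]), array([526.66, 240.42]), array([456.58, 233.06]), array([449.41, 302.78])] [487.95 271.73] [np.float64(70.1803719466795), np.float64(70.65408664304829), np.float64(70.45938099537751), np.float64(70.08196875206693)]
76.5 c [488.38 268.07] bore [488.08 268.04] w 33.54020461698567 33.7171331901633
78 c [488.4  268.06] bore [488.1  268.03] w 33.368677558556946 33.54470130607666
82 c [488.46 268.02] bore [488.16 267.99] w 32.91127206941357 33.084882948512224
87 c [488.52 267.97] bore [488.23 267.94] w 32.339515207984405 32.51011000155663
[(0.81, [230.5, 272.8])]
cam [492.38 265.15 369.81]
tcp [415.1 259.  227.6] xaxis yaw -1.4764 shift tool mm [622.6 -72.   61.5] dist 629.8 t 14.08 F [-0.2  1.   0.1] w 45.1
```

```bash
python3 -m pendant '[[[0.02,-0.03,0],0],[[0.03,-0.025,-0.001],0],[[0.039,-0.01,-0.001],0],[[0.04,-0.006,-0.0014],0],[[0.04,0,-0.0014],0],[[0.04,0,-0.0014],0],[[0.04,0,-0.0014],0],[[0.04,0,-0.0014],0],[[0.04,0,-0.0014],0],[[0.04,0,-0.0014],0]]' 0.05 && python3 -m pendant '[[[0.04,0,-0.0014],0],[[0.04,0,-0.0014],0],[[0.04,0,-0.0014],0],[[0.04,0,-0.0014],0],[[0.04,0,-0.0014],0],[[0.03,0,-0.0014],0],[[0,0,0],0],[[0,0,0],0]]'
python3 - <<'E'
from h import *
np.set_printoptions(precision=1,suppress=True)
print(state()['joint_pos'])
p=shot('wrist','w9.png')
rows([535,-355,200])
for t,z in(('pin_grip',91),('hinge_pin',68),('pin_block',0),('tape_measure',0)):
    for r in spot_point(p,t)[:2]: print(t,round(r['p'],2),r['centre'],atz(p,r['centre'],z,True))
E
```

```text
time_s: 14.92
tcp_pos: [437.9, -111.2, 299.4]
eef_rot: [-0.523, 0.476, -0.476, 0.523]
contact_force: [1.1, -0.1, -0.8]
width: 49.9
time_s: 15.58
tcp_pos: [451.2, -340.3, 297.9]
eef_rot: [-0.522, 0.477, -0.475, 0.523]
contact_force: [0.2, 0.1, -0.5]
width: 50.3
[-0.7  0.1  1.2  0.   1.8  0.7]
tcp [ 451.6 -339.   298.7] xaxis yaw -1.4766 shift tool mm [24.  98.5 81.6] dist 130.2 t 15.63 F [0.6 0.4 0.8] w 49.7
pin_grip 0.89 [303.0, 114.1] [ 523.7 -361.8   91. ]
hinge_pin 0.67 [304.7, 112.3] [ 525.6 -365.3   68. ]
hinge_pin 0.61 [333.3, 219.0] [ 401.7 -414.7   68. ]
pin_block 0.84 [301.5, 110.6] [ 526.9 -366.4    0. ]
tape_measure 0.77 [333.0, 216.0] [ 383.1 -428.2    0. ]
```

View pics/w9.png

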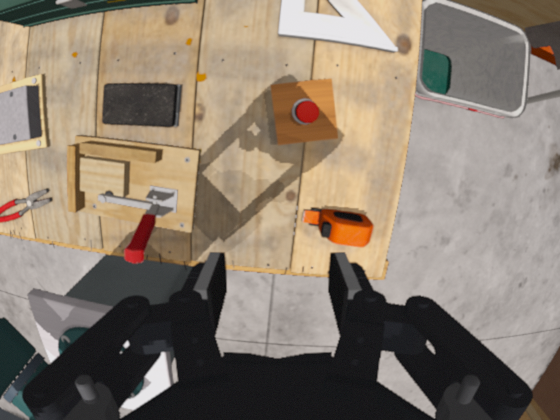

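```bash
python3 -m pendant '[[[0.0077,0.02,0.0176],0],[[0.0077,0.03,0.0176],0],[[0.0077,0.033,0.0176],0],[[0.0077,0.033,0.0176],0],[[0,0.003,0],0],[[0,0,0],0],[[0,0,0],0]]' 0.05
python3 - <<'E'
from h import *
np.set_printoptions(precision=1,suppress=True)
p=shot('wrist','w10.png')
rows([524.5,-363,76])
for t,z in(('pin_grip',91),('hinge_pin',68)):
    for r in spot_point(p,t)[:2]: print(t,round(r['p'],2),r['centre'],atz(p,r['centre'],z,True))
E
```

```text
time_s: 16.42
tcp_pos: [525.1, -361.8, 181.8]
eef_rot: [0.524, -0.475, 0.476, -0.524]
contact_force: [0.7, 0.0, 0.7]
width: 49.8
tcp [ 525.5 -362.4  183.4] xaxis yaw -1.4743 shift tool mm [  0.2 107.4  -1.3] dist 107.5 t 16.47 F [-0.2  0.3  0.3] w 50.0
pin_grip 0.71 [279.9, 211.5] [ 525.6 -365.1   91. ]
hinge_pin 0.88 [280.9, 202.7] [ 525.8 -366.1   68. ]
```

View pics/w10.png

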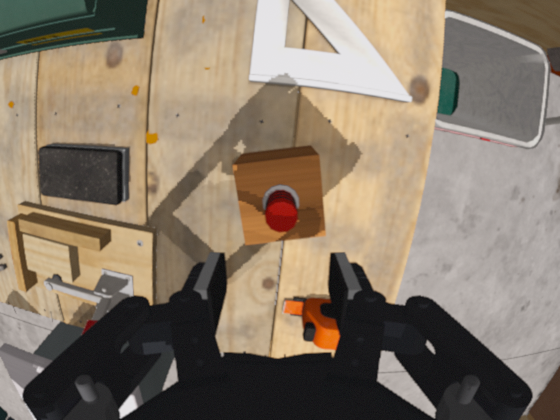

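```bash
python3 -m pendant '[[[0.0023,0.035,0.0003],0],[[0,0.035,0],0],[[0,0.025,0],0],[[0,0.0115,0],0],[[0,0,0],0],[[0,0,0],0]]' && python3 -m pendant '[[[0,0,0],0],[[0,0,0],0],[[0,0,0],0],[[0,0,0],0],[[0,0,0],0],[[0,0,0],0]]' 0.01 60
python3 - <<'E'
from h import *
shot('wrist','w11.png');rows([524.5,-363,76])
E
```

```text
time_s: 17.07
tcp_pos: [525.9, -365.2, 75.8]
eef_rot: [-0.523, 0.475, -0.476, 0.523]
contact_force: [-0.6, -0.4, 0.9]
width: 50.2
time_s: 17.57
tcp_pos: [527.0, -365.6, 77.6]
eef_rot: [-0.523, 0.473, -0.477, 0.524]
contact_force: [0.1, 0.9, 6.6]
width: 22.5
tcp [ 527.  -365.6   77.6] xaxis yaw -1.4748 shift tool mm [-2.8  1.6 -2.2] dist 3.9 t 17.62 F [-0.7  0.8  6.9] w 22.0
```

View pics/w11.png

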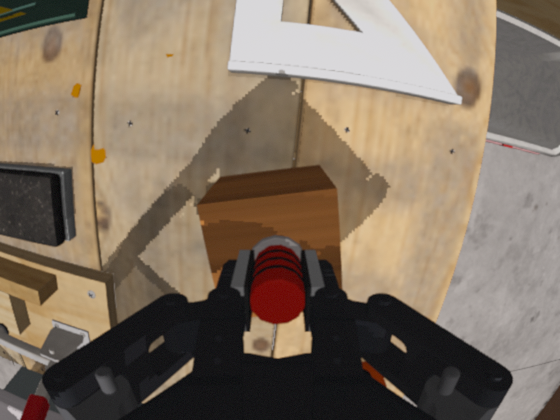

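```bash
python3 -m pendant '[[[0,-0.008,0],0],[[0,-0.02,0],0],[[0,-0.025,0],0],[[0,-0.03,0],0],[[0,-0.03,0],0],[[0,-0.035,0],0],[[0,-0.035,0],0],[[0,-0.03,0],0],[[0,-0.01,0],0],[[0,0,0],0]]' - 90
python3 - <<'E'
from h import *
shot('wrist','w12.png');rows([460,100,320]);rows([489,271,320]); s=state();print(s['torque'],s['joint_pos'])
E
```

```text
time_s: 18.45
tcp_pos: [526.4, -365.5, 301.8]
eef_rot: [-0.523, 0.472, -0.479, 0.523]
contact_force: [-1.2, 0.7, -0.8]
width: 21.7
tcp [ 525.8 -365.   298.2] xaxis yaw -1.475 shift tool mm [-469.1  -22.8  -21. ] dist 470.1 t 18.5 F [-1.5 -0.2 -2.2] w 21.6
tcp [ 525.8 -365.   298.2] xaxis yaw -1.475 shift tool mm [-636.5  -23.1   24.3] dist 637.4 t 18.5 F [-1.5 -0.2 -2.2] w 21.6
[ 0.02272163 -0.00289238 -0.01583712] [-6.95264487e-01  2.89820126e-01  1.00335878e+00 -1.24966586e-04
  1.84550453e+00  7.79705181e-01]
```

View pics/w12.png

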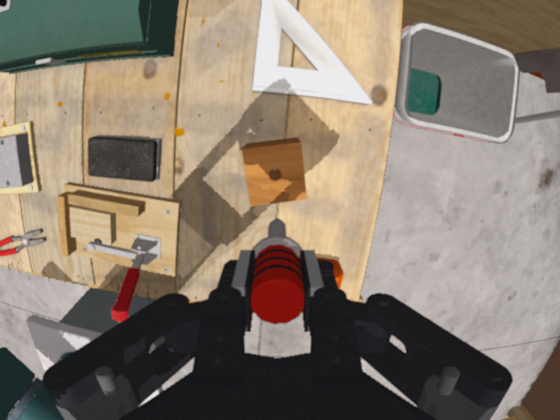

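```bash
python3 -m pendant '[[[-0.02,0,-0.003],0],[[-0.03,0,-0.003],0],[[-0.038,0,-0.0037],0],[[-0.0398,0,-0.004],0],[[-0.0398,0,-0.004],0],[[-0.0398,0,-0.004],0],[[-0.0398,0,-0.004],0],[[-0.0398,0,-0.004],0],[[-0.0397,0,0.0067],0],[[-0.0397,0,0.0067],0]]' && python3 -m pendant '[[[-0.0397,0,0.0067],0],[[-0.0397,0,0.0067],0],[[-0.0397,0,0.0067],0],[[-0.0397,0,0.0067],0],[[-0.0397,0,0.0067],0],[[-0.0397,0,0.0067],0],[[-0.03,0,0.0067],0],[[0,0,0],0],[[0,0,0],0]]'
python3 - <<'E'
from h import *
rows([489.3,271,220])
E
```

```text
time_s: 19.33
tcp_pos: [472.4, 0.3, 293.5]
eef_rot: [0.524, -0.477, 0.474, -0.522]
contact_force: [1.5, 0.3, -0.5]
width: 22.0
time_s: 20.08
tcp_pos: [494.0, 270.9, 292.5]
eef_rot: [0.527, -0.476, 0.474, -0.521]
contact_force: [0.6, 0.3, -1.4]
width: 21.6
tcp [494.  270.9 292.5] xaxis yaw -1.4719 shift tool mm [-0.8 72.5 -4.1] dist 72.6 t 20.08 F [ 0.6  0.3 -1.4] w 21.6
```

```bash
python3 -m pendant '[[[-0.0008,0.03,-0.002],0],[[0,0.03,-0.002],0],[[0,0.03,0],0],[[0,0.0225,0],0],[[0,0.005,0],0],[[0,0,0],0],[[0,0,0],0],[[0,0,0],0]]'
python3 - <<'E'
from h import *
p=shot('wrist','w13.png');rows([489.3,271,175])
for t in('pin_tip','jig_bore'):
  for r in spot_point(p,t)[:2]: print(t,round(r['p'],2),r['centre'],atz(p,r['centre'],76 if t!='pin_tip' else state()['tcp_pos'][2]-72.6,True))
g=cv2.cvtColor(p['image'],cv2.COLOR_RGB2BGR)
cv2.imwrite('pics/w13z.png',cv2.resize(g[130:330,150:410],None,fx=3,fy=3,interpolation=cv2.INTER_CUBIC))
q=shot('scene','s13.png');q2=shot('side','d13.png')
for n,i in(('s',q),('d',q2)):
  g=cv2.cvtColor(i['image'],cv2.COLOR_RGB2BGR)
  c=(232,260) if n=='s' else(237,225)
  cv2.imwrite('pics/%s13z.png'%n,cv2.resize(g[c[1]-45:c[1]+45,c[0]-60:c[0]+60],None,fx=6,fy=6,interpolation=cv2.INTER_CUBIC))
E
```

```text
time_s: 20.75
tcp_pos: [492.3, 270.2, 181.6]
eef_rot: [-0.522, 0.475, -0.476, 0.524]
contact_force: [0.9, 0.6, -0.8]
width: 21.9
tcp [492.4 270.4 182. ] xaxis yaw -1.4756 shift tool mm [-0.9  6.9 -3.1] dist 7.6 t 20.8 F [-0.   0.8 -0.9] w 21.5
pin_tip 0.62 [275.3, 221.2] [491.52861219 270.31473636 109.25776613]
jig_bore 0.81 [278.5, 208.9] [490.2513365  267.83396032  76.        ]
```

View pics/w13z.png

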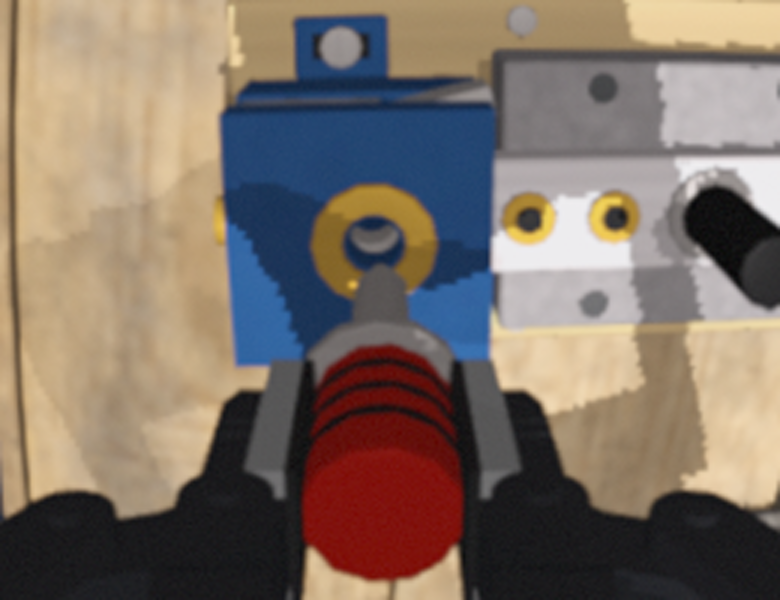

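View pics/s13z.png

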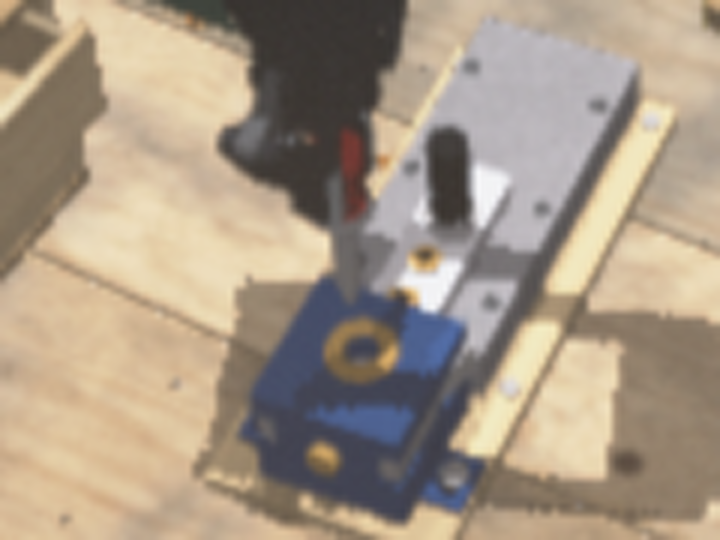

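View pics/d13z.png

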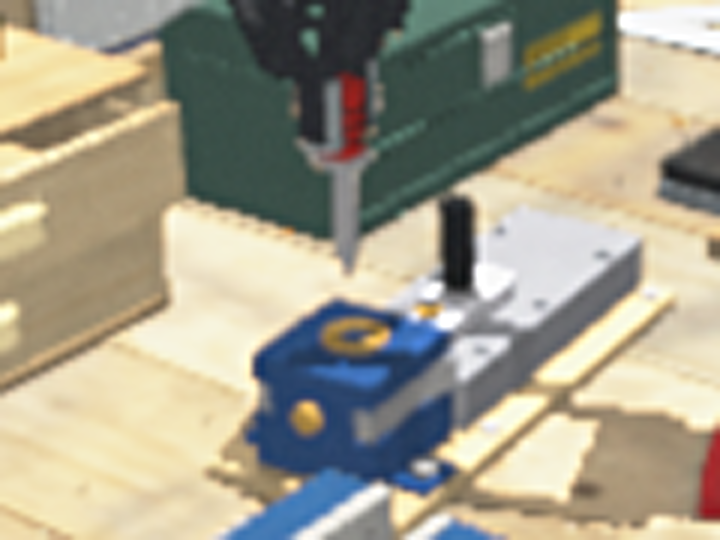

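```bash
python3 - <<'E'
from h import *
np.set_printoptions(precision=1,suppress=True)
P={n:get_image(n) for n in('wrist','scene','side')}
C={'wrist':((277,219.3),(275,210.7)),'scene':((230.3,264.5),(232.2,273.5)),'side':((234.8,225.3),(236.5,236))}
zt=state()['tcp_pos'][2]-72.6
for n in P:
  print(n,'tip',atz(P[n],C[n][0],zt,n=='wrist'),'bush',[atz(P[n],C[n][1],z,n=='wrist')[:2] for z in(78,82,87)])
print('tip tri',tri([ray(P[n],C[n][0],n=='wrist') for n in P]))
print('bush tri',tri([ray(P[n],C[n][1],n=='wrist') for n in P]))
print('bush tri2',tri([ray(P[n],C[n][1],n=='wrist') for n in('scene','side')]))
rows([490,270,182])
E
```

```text
wrist tip [492.  269.6 107.3] bush [array([488.7, 270.9]), array([490., 271.]), array([491.7, 271.1])]
scene tip [490.6 268.9 107.3] bush [array([484. , 273.7]), array([482.2, 276.1]), array([479.9, 279.1])]
side tip [492.3 269.2 107.3] bush [array([480.9, 276.6]), array([475.8, 282.2]), array([469.4, 289.2])]
tip tri (array([491.5, 269.3, 107.3]), [np.float64(0.5484785932331997), np.float64(1.0346311013143707), np.float64(0.577322647150104)])
bush tri (array([486.7, 270.6,  73.2]), [np.float64(0.4901213115186382), np.float64(0.4646121922904695), np.float64(0.43901364640934976)])
bush tri2 (array([485.7, 271.4,  74.3]), [np.float64(0.004859084419353869), np.float64(0.004859084419277767)])
tcp [491.3 270.5 179.9] xaxis yaw -1.4749 shift tool mm [ 0.3 -2.1 -1.4] dist 2.5 t 21.15 F [-0.3 -0.6 -0.9] w 21.5
```

```bash
python3 -m pendant '[[[-0.0022,0.005,-0.0025],0],[[0,0.008,0],0],[[0,0.006,0],0],[[0,0.002,0],0],[[0,0,0],0],[[0,0,0],0]]'
python3 - <<'E'
from h import *
p=shot('wrist','w14.png');rows([488.6,272.5,157])
g=cv2.cvtColor(p['image'],cv2.COLOR_RGB2BGR)
cv2.imwrite('pics/w14z.png',cv2.resize(g[130:330,150:410],None,fx=3,fy=3,interpolation=cv2.INTER_CUBIC))
q=shot('scene','s14.png')
g=cv2.cvtColor(q['image'],cv2.COLOR_RGB2BGR)
c=(232,260)
cv2.imwrite('pics/s14z.png',cv2.resize(g[c[1]-45:c[1]+45,c[0]-60:c[0]+60],None,fx=6,fy=6,interpolation=cv2.INTER_CUBIC))
E
```

```text
time_s: 21.65
tcp_pos: [488.3, 272.2, 157.9]
eef_rot: [0.524, -0.476, 0.475, -0.523]
contact_force: [0.4, -0.1, -0.5]
width: 21.6
tcp [488.6 272.3 158.4] xaxis yaw -1.475 shift tool mm [-0.2  1.4  0.1] dist 1.4 t 21.7 F [ 0.4  0.9 -1.1] w 21.5
```

View pics/w14z.png

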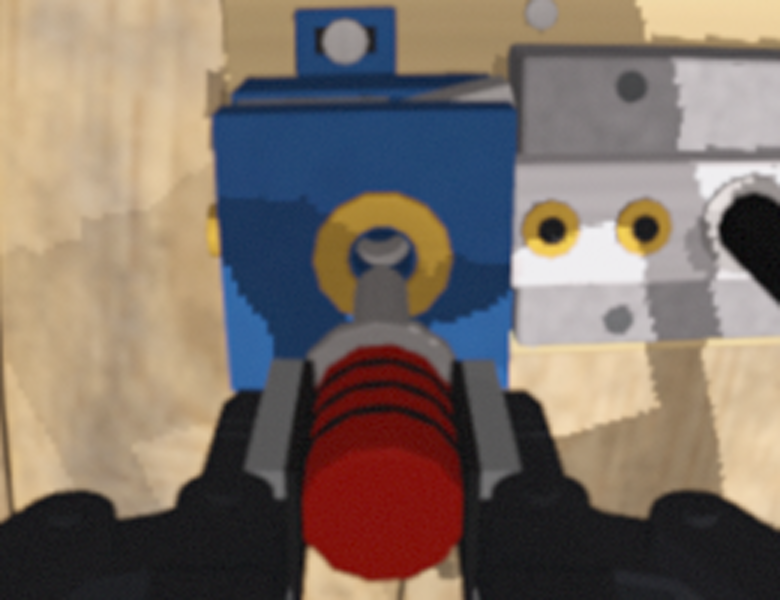

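View pics/s14z.png

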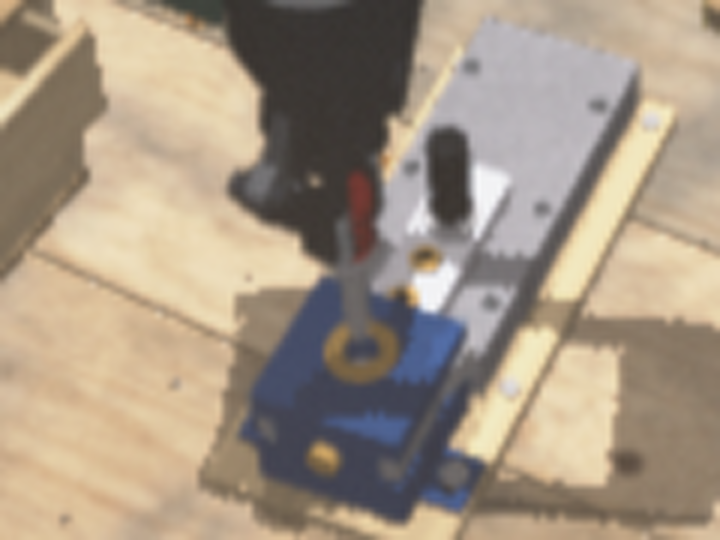

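```bash
python3 - <<'E'
from h import *
np.set_printoptions(precision=1,suppress=True)
p=get_image('wrist')
f=lambda u,v,z: atz(p,(150+u/3,130+v/3),z,True)
zt=state()['tcp_pos'][2]-72.6;print(zt)
print('tip',f(381,268,zt),[ (z,f(383,254,z)) for z in(77,79,82,85)], 'fork rear/front', f(213,108,76.5),f(516,103,76.5),f(510,388,76.5),f(230,390,76.5))
q=get_image('scene'); print(atz(q,(172+361/6,215+348/6),zt),[atz(q,(172+361/6,215+351/6),z) for z in(78,80,82)])
E
```

```text
86.26112738598377
tip [489.2 271.3  86.3] [(77, array([489.5, 270.9,  77. ])), (79, array([490.2, 271. ,  79. ])), (82, array([491.2, 271.1,  82. ])), (85, array([492.3, 271.2,  85. ]))] fork rear/front [521.7 314.3  76.5] [529.6 243.4  76.5] [456.  234.7  76.5] [448.4 306.8  76.5]
[481.2 277.3  86.3] [array([484.1, 273.7,  78. ]), array([483.2, 274.9,  80. ]), array([482.3, 276.1,  82. ])]
```

The tip is within 1–2 mm of the bore. I'll lower it by feel.

```bash
python3 -m pendant '[[[0,0.003,0.0005],0],[[0,0.003,0],0],[[0,0.002,0],0],[[0,0,0],0]]';python3 -m pendant '[[[0,0.002,0],0],[[0,0.002,0],0],[[0,0,0],0]]';python3 -m pendant '[[[0,0.002,0],0],[[0,0.002,0],0],[[0,0,0],0]]'
```

```text
time_s: 22.18
tcp_pos: [488.6, 272.1, 149.5]
eef_rot: [0.524, -0.476, 0.475, -0.523]
contact_force: [0.0, 0.6, -1.0]
width: 21.8
time_s: 22.43
tcp_pos: [488.7, 272.2, 145.9]
eef_rot: [0.524, -0.476, 0.475, -0.523]
contact_force: [-1.8, -0.3, -0.1]
width: 21.7
time_s: 22.68
tcp_pos: [488.8, 272.2, 141.9]
eef_rot: [0.524, -0.476, 0.475, -0.523]
contact_force: [-0.7, -0.5, -0.5]
width: 21.8
```

```bash
python3 -m pendant '[[[0,0.002,0],0],[[0,0.002,0],0],[[0,0,0],0]]';python3 -m pendant '[[[0,0.002,0],0],[[0,0.002,0],0],[[0,0,0],0]]';python3 -m pendant '[[[0,0.002,0],0],[[0,0.002,0],0],[[0,0,0],0]]'
```

```text
time_s: 22.93
tcp_pos: [488.7, 272.2, 137.9]
eef_rot: [0.524, -0.476, 0.475, -0.523]
contact_force: [-0.3, -0.2, -1.1]
width: 21.9
time_s: 23.18
tcp_pos: [488.7, 272.2, 133.9]
eef_rot: [0.524, -0.476, 0.475, -0.523]
contact_force: [0.1, 0.5, -1.3]
width: 21.3
time_s: 23.43
tcp_pos: [488.7, 272.2, 129.9]
eef_rot: [0.524, -0.476, 0.475, -0.523]
contact_force: [-0.1, -0.4, -1.1]
width: 21.8
```

```bash
python3 -m pendant '[[[0,0.002,0],0],[[0,0.002,0],0],[[0,0,0],0]]';python3 -m pendant '[[[0,0.002,0],0],[[0,0.002,0],0],[[0,0,0],0]]';python3 -m pendant '[[[0,0.002,0],0],[[0,0.002,0],0],[[0,0,0],0]]'
```

```text
time_s: 23.68
tcp_pos: [488.7, 272.2, 125.9]
eef_rot: [0.524, -0.476, 0.475, -0.523]
contact_force: [-0.1, -0.1, -1.5]
width: 22.0
time_s: 23.93
tcp_pos: [488.7, 272.2, 121.9]
eef_rot: [0.524, -0.476, 0.475, -0.523]
contact_force: [-0.3, -0.0, -0.6]
width: 21.7
time_s: 24.18
tcp_pos: [488.7, 272.2, 117.9]
eef_rot: [0.524, -0.476, 0.475, -0.523]
contact_force: [-0.7, 0.2, -0.8]
width: 21.8
```

```bash
python3 -m pendant '[[[0,0.002,0],0],[[0,0.002,0],0],[[0,0,0],0]]';python3 -m pendant '[[[0,0.002,0],0],[[0,0.002,0],0],[[0,0,0],0]]';python3 -m pendant '[[[0,0.002,0],0],[[0,0.002,0],0],[[0,0,0],0]]';python3 -m pendant '[[[0,0.002,0],0],[[0,0.001,0],0],[[0,0,0],0]]'
```

```text
time_s: 24.43
tcp_pos: [488.8, 272.4, 114.0]
eef_rot: [0.524, -0.476, 0.475, -0.523]
contact_force: [0.4, 0.6, -1.0]
width: 21.8
time_s: 24.68
tcp_pos: [488.9, 272.3, 110.0]
eef_rot: [0.523, -0.476, 0.475, -0.523]
contact_force: [-0.0, 1.4, -1.0]
width: 22.0
time_s: 24.93
tcp_pos: [488.9, 272.3, 106.0]
eef_rot: [0.523, -0.476, 0.475, -0.523]
contact_force: [0.5, 0.5, -1.4]
width: 21.9
time_s: 25.18
tcp_pos: [488.9, 272.3, 103.1]
eef_rot: [0.523, -0.476, 0.475, -0.523]
contact_force: [-0.0, 1.0, -0.8]
width: 21.7
```

```bash
python3 -m pendant '[[[0,0.0015,0],0],[[0,0.0015,0],0],[[0,0,0],0]]';python3 -m pendant '[[[0,0.0015,0],0],[[0,0.0015,0],0],[[0,0,0],0]]';python3 -m pendant '[[[0,0.0015,0],0],[[0,0,0],0]]';python3 -m pendant '[[[0,0.0015,0],0],[[0,0,0],0]]'
```

```text
time_s: 25.43
tcp_pos: [488.9, 272.3, 100.1]
eef_rot: [0.523, -0.476, 0.475, -0.523]
contact_force: [0.9, 0.2, -1.0]
width: 22.1
time_s: 25.68
tcp_pos: [488.9, 272.3, 97.1]
eef_rot: [0.523, -0.476, 0.475, -0.523]
contact_force: [0.1, 0.9, -1.6]
width: 21.8
time_s: 25.85
tcp_pos: [489.0, 272.3, 95.7]
eef_rot: [0.523, -0.476, 0.475, -0.523]
contact_force: [0.8, 0.3, -1.0]
width: 21.3
time_s: 26.02
tcp_pos: [489.0, 272.3, 94.2]
eef_rot: [0.523, -0.475, 0.475, -0.523]
contact_force: [0.5, 0.1, -1.0]
width: 21.7
```

```bash
python3 -m pendant '[[[0,0.001,0],0],[[0,0,0],0]]';python3 -m pendant '[[[0,0.001,0],0],[[0,0,0],0]]';python3 -m pendant '[[[0,0.001,0],0],[[0,0,0],0]]';python3 -m pendant '[[[0,0.001,0],0],[[0,0,0],0]]'
```

```text
time_s: 26.18
tcp_pos: [489.0, 272.3, 93.3]
eef_rot: [0.523, -0.475, 0.475, -0.523]
contact_force: [0.9, 0.1, -1.0]
width: 21.7
time_s: 26.35
tcp_pos: [489.0, 272.3, 92.3]
eef_rot: [0.523, -0.475, 0.475, -0.523]
contact_force: [0.1, -0.0, -0.7]
width: 21.5
time_s: 26.52
tcp_pos: [489.0, 272.4, 91.3]
eef_rot: [0.523, -0.475, 0.475, -0.523]
contact_force: [0.0, 0.3, -1.4]
width: 21.9
time_s: 26.68
tcp_pos: [489.0, 272.3, 90.3]
eef_rot: [0.523, -0.475, 0.475, -0.523]
contact_force: [0.2, 1.1, -0.4]
width: 21.7
```

```bash
python3 -m pendant '[[[0,0.001,0],0],[[0,0,0],0]]';python3 -m pendant '[[[0,0.001,0],0],[[0,0,0],0]]';python3 -m pendant '[[[0,0.001,0],0],[[0,0,0],0]]'
python3 - <<'E'
from h import *
p=shot('wrist','w15.png')
E
```

```text
time_s: 26.85
tcp_pos: [489.0, 272.3, 89.3]
eef_rot: [0.523, -0.475, 0.475, -0.523]
contact_force: [-0.1, 1.2, -2.6]
width: 21.3
time_s: 27.02
tcp_pos: [489.1, 272.3, 89.0]
eef_rot: [-0.523, 0.475, -0.476, 0.523]
contact_force: [0.4, 0.5, 1.7]
width: 21.9
time_s: 27.18
tcp_pos: [489.1, 272.4, 88.9]
eef_rot: [-0.523, 0.475, -0.476, 0.524]
contact_force: [-2.2, -1.7, 5.7]
width: 21.5
```

View pics/w15.png

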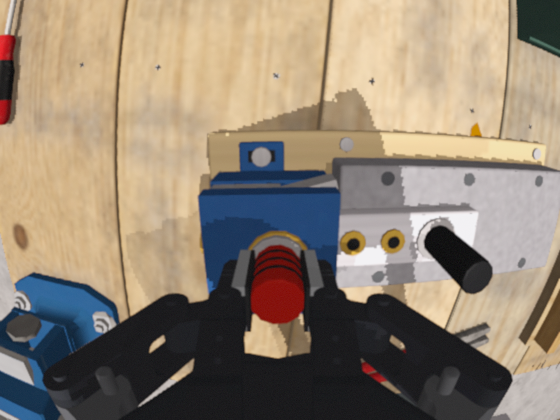

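```bash
python3 -m pendant '[[[0,0.001,0],0],[[0,0,0],0]]';python3 -m pendant '[[[0,0.001,0],0],[[0,0,0],0]]';python3 -m pendant '[[[0,0.0008,0],0],[[0,0,0],0],[[0,0,0],0]]'
```

```text
time_s: 27.4
tcp_pos: [489.2, 272.4, 88.9]
eef_rot: [-0.523, 0.475, -0.476, 0.524]
contact_force: [-2.8, -1.5, 8.5]
width: 21.7
time_s: 27.57
tcp_pos: [489.2, 272.4, 88.9]
eef_rot: [-0.523, 0.475, -0.476, 0.524]
contact_force: [-5.8, -1.9, 12.7]
width: 21.6
time_s: 27.82
tcp_pos: [489.3, 272.4, 88.8]
eef_rot: [-0.523, 0.475, -0.476, 0.524]
contact_force: [-6.2, -3.5, 15.8]
width: 21.7
```

```bash
python3 -m pendant '[[[0,0.0006,0],0],[[0,0,0],0],[[0,0,0],0]]';python3 -m pendant '[[[0,0,0],0],[[0,0,0],0],[[0,0,0],0]]'
```

```text
time_s: 28.07
tcp_pos: [489.3, 272.4, 88.8]
eef_rot: [-0.523, 0.475, -0.476, 0.524]
contact_force: [-7.6, -2.8, 18.6]
width: 21.7
time_s: 28.32
tcp_pos: [489.3, 272.4, 88.8]
eef_rot: [-0.523, 0.475, -0.476, 0.524]
contact_force: [-7.0, -2.9, 17.6]
width: 21.6
```

```bash
python3 -m pendant '[[[0,-0.0015,0],0],[[0,-0.0015,0],0],[[0,0,0],0]]';python3 -m pendant '[[[0,0,0],0],[[0,0,0],0],[[0,0,0],0],[[0,0,0],0],[[0,0,0],0]]' 0.05; python3 -m pendant '[[[0,-0.01,0],0],[[0,-0.03,0],0],[[0,-0.03,0],0],[[0,-0.03,0],0],[[0,-0.02,0],0],[[0,0,0],0],[[0,0,0],0]]'
python3 - <<'E'
from h import *
p=shot('wrist','w16.png');rows([413,262,230])
q=shot('scene','s16.png')
g=cv2.cvtColor(q['image'],cv2.COLOR_RGB2BGR)
c=(240,260)
cv2.imwrite('pics/s16z.png',cv2.resize(g[c[1]-45:c[1]+45,c[0]-60:c[0]+60],None,fx=6,fy=6,interpolation=cv2.INTER_CUBIC))
E
```

```text
time_s: 28.57
tcp_pos: [489.3, 272.4, 88.9]
eef_rot: [-0.523, 0.475, -0.476, 0.524]
contact_force: [-2.2, -1.7, 7.9]
width: 21.8
time_s: 28.98
tcp_pos: [488.8, 272.2, 86.5]
eef_rot: [0.524, -0.476, 0.475, -0.523]
contact_force: [0.0, 0.8, 0.7]
width: 49.5
time_s: 29.57
tcp_pos: [489.9, 272.7, 209.6]
eef_rot: [-0.522, 0.475, -0.476, 0.525]
contact_force: [-0.1, 1.1, -0.6]
width: 50.0
tcp [489.  272.3 207.4] xaxis yaw -1.475 shift tool mm [  3.  -22.7 -76.6] dist 80.0 t 29.62 F [-0.7  0.1 -0.1] w 50.1
```

View pics/w16.png

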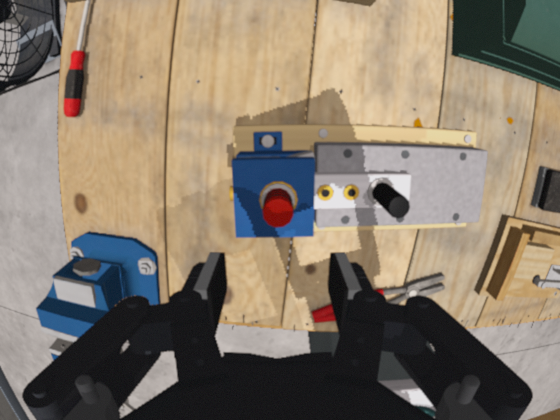

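View pics/s16z.png

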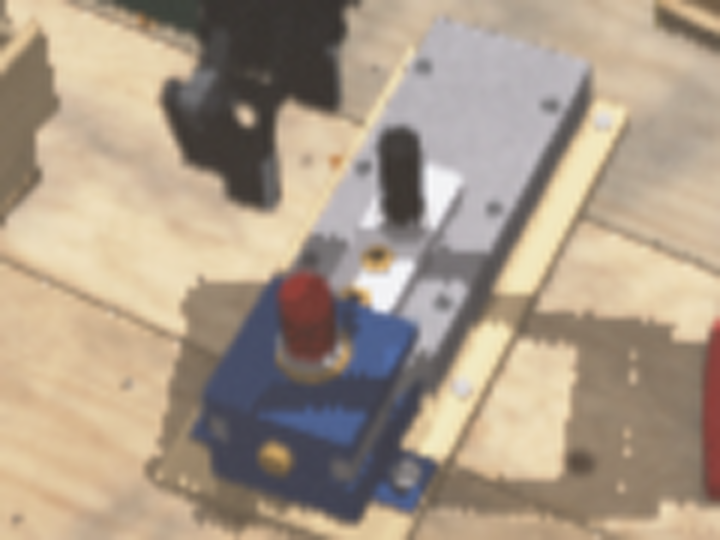

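The pin stands upright at (278,200) in the wrist view with its collar flat on the bush. The leaf is in the fork and the arm is clear of everything.

```bash
python3 -c "
from station import *
print(job_done())"
```

```text
the job is handed in; nothing more can be done
None
```

The drill jig is joined: the leaf is stopped in the fork, and the pin is through the fork and eye with its collar pressed onto the bush. I handed the job in at about 30 s of the 72 s allowed.

- **Leaf:** I gripped it by its post and slid it along the deck until the eye was stopped. The highest push was about 13 N, and a view through the bush showed the eye concentric with the fork bore.
- **Pin:** It went down through fork and eye almost without force. The collar touched with its underside at about 79.4 mm, against roughly 79.5 mm estimated from the images. I pressed it to 17.6–18.6 N, with up to about 8 N sideways, then eased off to about 8 N and let go.
- **Last checks:** The wrist and scene pictures show the pin upright with its collar on the bush, the leaf in the fork and the gripper clear. I did not approach or touch the other tools.
- **Disagreement:** The first camera estimate of the bore was about 5 mm off, mostly along the deck, from where the stopped leaf put it. Comparing the pin tip with the bush in the same images brought the two to within about 2.5 mm before I lowered the pin.

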